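# Tag out the lid feeder, then draw and hold its spring slide

## Task

Tag the lid feeder before it is opened: take the yellow lock-out tag from its small stand, hook it over the feeder's rail on the green band, slide it along the rail (without lifting it off) into the red band and let go, leaving it hanging there. Only then take the black handle of the feeder's spring-return slide, pull it out toward the robot until the red line of its pointer is level with the black line of the yellow mark, and finish while still holding it there, because the slide springs back if released. Leave the cans, tools and other things on the table where they are.

Things in the scene. Friction and masses are not known exactly. Their poses are not given: they have to be found in the camera images.
- lockout_tag: Yellow lock-out tag, 0.12 kg, a plate on an upside-down-U hook. Origin: on the axis of the 12 mm bar it hangs on; z up, y along the bar. Hook: two legs 30 mm wide (y), 5 mm thick, inner faces at x = -10.5 and +10.5 mm, down to z = -24 mm, with a self-centring V roof. Plate on the front (-x) leg: 60 wide x 5 x 60 mm, z = -20 to -80 mm. Lifting 35 mm frees the hook, 90 mm carries the plate over the bar too.
- tag_grip (a point): Middle of the black grip block on top of the tag, 37 mm straight above the tag's origin: 16 mm thick (tag's x) by 26 mm (y); its top is 18 mm above this point and the 22 x 30 mm yellow shoulder below it begins 18 mm under this point. Grasp it from above.
- tag_stand: Small fixed stand that holds the tag at the start: a bar of 12 mm diameter along its y, 110 mm long, axis 140 mm above the table, on two posts at y = +-55 mm over a foot 80 x 150 mm. Origin under its centre on the table.
- lid_feeder: Fixed lid feeder; origin on the table under its grey housing (110 x 140 x 75 mm, lid sleeve and rods on top to 180 mm); -x is its front. In its frame: steel tag rail, 12 mm diameter, along y at x = -80, z = 140 mm, on posts with 18 mm balls at y = 105 and 305 mm; guide bed of the slide, 56 mm wide, 30 mm high, at y = 0, x = -55 to -235 mm.
- green_band (a point): Centre of the green band (44 mm long) on the rail, at its left end, on the rail's axis; axes as the feeder's.
- red_band: Red band (46 mm long, no thickness to catch on) on the rail; origin at its centre on the rail's axis; axes as the feeder's, y along the rail. 70 to 105 mm to the right (-y) of the green band.
- feed_slide: Spring-return slide with an upright black handle at its front end. Origin at table level under the handle's middle and the pointer's red line; x as the feeder's. It moves only along the feeder's -x (out), at most 85 mm; a spring pulls it back (4 N at rest, 10 to 12 N at the mark), no catch holds it. A white pointer with a red line sticks out at the handle's -y side.
- slide_grip (a point): Point on the handle to grip: the handle is 18 mm thick along x (pull direction), 36 mm wide along y, its top 22 mm above this point and its foot 42 mm below it, 107 mm top height over the table. At the start 80 mm of free room lies between the handle's centre and the housing's front.
- pull_mark: Yellow mark with a black line, clipped on the white scale ledge at the -y side of the guide bed, 30 mm high; fixed, its place differs each time. Origin at table level on the bed's middle line, its x at the black line; axes as the feeder's. Slide drawn to the mark (45 to 65 mm): its origin and this one coincide in x.
- sealed_can_1: Closed cream can, 71 mm diameter, 107 mm tall; origin under its centre. Leave alone.
- sealed_can_2: The same kind of closed can. Leave alone.
- the_hand_brush: Bench brush with a wooden back, 271 mm long, 46 mm high, lying on the table. Leave alone.
- lid_stack_2: Loose cream sleeve of can lids, 73 mm diameter, 100 mm tall, standing on the table. Leave alone.
- spray_bottle: White spray bottle with blue head, 198 mm tall. Leave alone.
There are look-alikes about, which are no part of the job. There is more than one size of the lockout_tag; the job needs the middle-sized.

How it is judged (in metres and radians):
On the way, in this order (a step that is already met when the one before it is completed fails the run):
1. the tag is hooked over the rail on the green band (x of lockout_tag in the frame of red_band between -0.007 and 0.007 m and z of lockout_tag in the frame of red_band between -0.004 and 0.008 m and y of lockout_tag in the frame of green_band between -0.018 and 0.018 m), for 0.1 s.
2. the tag passes along the rail, still hooked over it, on its way to the red band (x of lockout_tag in the frame of red_band between -0.007 and 0.007 m and z of lockout_tag in the frame of red_band between -0.004 and 0.008 m and y of lockout_tag in the frame of red_band between 0.02 and 0.045 m).
3. the tag hangs on the rail inside the red band, let go (x of lockout_tag in the frame of red_band between -0.005 and 0.005 m and z of lockout_tag in the frame of red_band between -0.003 and 0.003 m and angle between lockout_tag's own z axis and vertical below 0.2 rad and y of lockout_tag in the frame of red_band between -0.008 and 0.008 m and contact force between the fingers and lockout_tag below 0.1 N), for 0.2 s.
4. the fingers have pulled the slide to the mark (x of feed_slide in the frame of pull_mark between -0.005 and 0.005 m and contact force between the fingers and feed_slide above 3 N), for 0.2 s.
At the end, for the whole second after the job is handed in: The tag hangs on the rail, seated (within 3 mm of height), not touched by the fingers, its middle within 8 mm of the red band's middle; the slide stands within 5 mm of the yellow mark, at rest, held there by the fingers (more than 3 N of contact) (all of step 3 and all of step 4 and linear speed of feed_slide below 0.01 m/s); the arm keeps its last pose, push and grip.
It fails at once if the slide is drawn (over 12 mm) while the tag is not in the red band (distance of feed_slide from where it was at the start of the episode above 0.012 m and not (y of lockout_tag in the frame of red_band between -0.012 and 0.012 m and z of lockout_tag in the frame of red_band between -0.01 and 0.01 m)).
It fails at once if another thing on the table is moved by more than 20 mm (distance of any of sealed_can_1, sealed_can_2, the_hand_brush, lid_stack_2, spray_bottle from where it was at the start of the episode above 0.02 m).
It also fails if it takes over 58 s, if anything falls off the work surface, if the arm or the gripper's body presses on something with over 40 N, if the wrist force passes 120 N, or if a joint passes its speed limit or range.

## Robot

A 6-joint arm with a two-finger parallel gripper is mounted at the origin on the work surface; the furniture and walls round the work are solid. World frame = base frame: x ahead of the robot, y to its left, z up, the work surface at z = 0. Lengths are in mm, angles in rad, forces in N, time in s.
With the tool pointing down it reaches from about 350 to 875 mm from the base axis. Payload 4.2 kg.
Tool frame: the origin (TCP) lies between the finger pads; the fingertips stand 17 mm ahead of it and the grasp point (between the pads) lies 2 mm behind it (nose_length is the distance from the TCP to the fingertips, in mm); z points along the fingers, y is the direction in which the jaws open and shut (so a half turn about z gives the same grasp; the last joint's range is limited). The gripper opens to 85 mm and grips with 20 to 120 N. Pads are 22 mm wide; open, the fingers measure 114 mm over their backs; the gripper's body (76 mm by 85 mm) begins 54 mm behind the grasp point. The pads swing forward as they close: fully open they stand 13 mm farther back than shut.
Start: joints at [1.385, 0.385, 0.008, 0, -1.194, -0.259], TCP at [268.89, 564.179, 210.412] pointing down, gripper open.
Joint ranges: [-3.14, 3.14], [-1.21, 2.06], [-1.07, 1.41], [-3.16, 2.05], [-2.99, -0.16], [-3.1, 3.1]. Speed limits (rad/s): [2.79, 2.79, 3.14, 3.14, 3.14, 3.14].

## Interface

Orientations are given as a unit quaternion [x, y, z, w].
In Python, from bench import * gives the robot as it stands.
- The arm moves only by the tool jog_arm, never from a script. Its argument "increments" is a list of rows, each a list of 4 numbers: the shift along the tool's x, y, z in m, then the turn about the tool's z in degrees. A call has 1 to 10 rows; each row is the pose to reach, as a shift and turn from the pose measured when the call began, along the tool's axes at that moment; what a row does not reach only later rows make up. A row lasts 1/8 s, in which the tool goes at most 62.5 mm and 10.7 degrees, less where a joint would pass 70% of its speed; a pose out of reach is approached as far as the arm can. A call with a gripper value outside its range is refused whole. "hand" is the gripper's target within -1 to 1 (fully open at 1, half-way at 0, shut at -1), set as the call begins (left out, the last holds). The fingers move at their own pace and stop on an object; the grip force is fixed at half the most. Time passes only in rows, so rows that repeat a pose let the fingers close. It gives the time, the measured TCP pose, the force and the opening at its end, in the units of the state.
- read_state(): the state, without advancing time (a new reading comes with each control period).
- get_image(name): name is "scene" or "top" or "wrist"; returns the picture (400x640x3 uint8, red, green, blue); there is no depth.
- calibration(name): a dict with "fx", "fy", "cx", "cy" (pixels), "position" and "rotation" of the camera in the world; the wrist camera has in their place "hand_eye" (4x4, takes a point from camera to tool coordinates, whose origin is the TCP and whose axes are the flange's). Camera axes: x right, y up, looking along -z (the intrinsics and any distortion apply to the point x, -y, -z); pixel columns grow to the right and rows downward; lengths in mm; the calibration is good to about 2 mm. A picture is of the moment at which its call begins: read the wrist's pose just before it. calibration takes no time and is no camera call.
- job_done(): hands the job in, once; it reports no verdict.
The state is a dict: "clock": time; "joints": joint angles; "joint_vel": joint speeds; "joint_efforts": joint torques, N m; "position": TCP position; "ee_rot": TCP orientation; "contact_force": force on the tool from outside, world axes, zero at the start; "wrist_torque": the same for the moment, N m; "gripper_width": finger opening in mm.
Only numpy, scipy, OpenCV 4.12 (cv2) and the standard library are available. Lean on these libraries where they do the work, as an engineer would, in place of code of your own. Each camera call takes 0.05 s, during which the arm holds its last target.

## Working session

There is one attempt and no reset: what is moved stays moved. The work goes in short steps, Python scripts to look and compute and a tool call to move; the robot and the scene stay as the last step left them, time stands still between calls to the robot, and variables do not carry over. Pictures are saved under pics/ and viewed, and the job is handed in when it is done.

Besides the shell and the picture viewer there is one more tool, called after "Request:" by a JSON object that holds its "api" and its "payload", one argument or row to a line. jog_arm: Moves the arm, as the interface text tells. Its arguments: {"type":"object","properties":{"increments":{"type":"array"},"hand":{"type":"number"}},"required":["increments"]}

```bash
mkdir -p pics; ls
python3 - <<'E'
from bench import *
import cv2
s=read_state();print(s)
for n in ("scene","top","wrist"):
    print(n,calibration(n))
    cv2.imwrite(f"pics/{n}0.png",get_image(n)[:,:,::-1])
E
```

```text
pics
{'clock': 0.0, 'joints': array([ 1.38457448e+00,  3.85592438e-01,  6.65110196e-03, -4.93976374e-04,
       -1.19398535e+00, -2.58587222e-01]), 'joint_vel': array([-0.00066928,  0.00248052, -0.00024536, -0.00123707, -0.00105429,
       -0.00110628]), 'joint_efforts': array([-6.90400229e-04, -3.92287910e+01,  1.88408464e+01,  4.18634221e+00,
       -4.63429664e-03,  9.51641965e-07]), 'position': array([268.65419111, 563.63593608, 209.3105976 ]), 'ee_rot': array([ 9.75349205e-01, -2.20664318e-01, -1.90880267e-04,  1.07278885e-03]), 'contact_force': array([ 0.30710144, -0.75514117, -0.53996519]), 'wrist_torque': array([-0.00303904, -0.00489949,  0.04160792]), 'gripper_width': 85.40650957670869}
scene {'fx': 383.96411021037477, 'fy': 383.96411021037477, 'cx': 320.1428823363159, 'cy': 198.98632207866237, 'position': array([-301.9897075 , -372.35065284, 1130.91939155]), 'rotation': array([ 0.29959162, -0.18275463, -0.47298646,  0.80816423])}
top {'fx': 367.3190532130656, 'fy': 367.3190532130656, 'cx': 320.25931017163316, 'cy': 201.29515076989463, 'position': array([ 117.46797527,   26.36995576, 1626.83978434]), 'rotation': array([-0.08111174,  0.07885854,  0.7060084 , -0.69910969])}
wrist {'fx': 288.68907713055836, 'fy': 288.68907713055836, 'cx': 318.6819873725219, 'cy': 196.78525612654198, 'hand_eye': array([[-7.43603154e-05,  9.51439734e-01,  3.07835065e-01,
         7.93590087e+01],
       [ 9.99999981e-01,  1.46634034e-05,  1.96238104e-04,
        -2.22833403e-01],
       [ 1.82194819e-04,  3.07835073e-01, -9.51439717e-01,
        -1.63814353e+02],
       [ 0.00000000e+00,  0.00000000e+00,  0.00000000e+00,
         1.00000000e+00]])}
```

View pics/scene0.png

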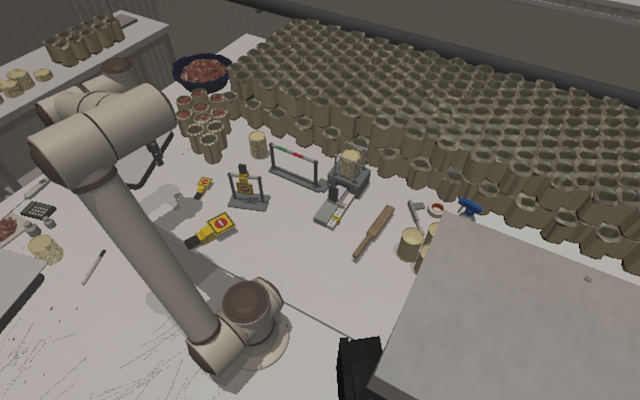

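View pics/top0.png

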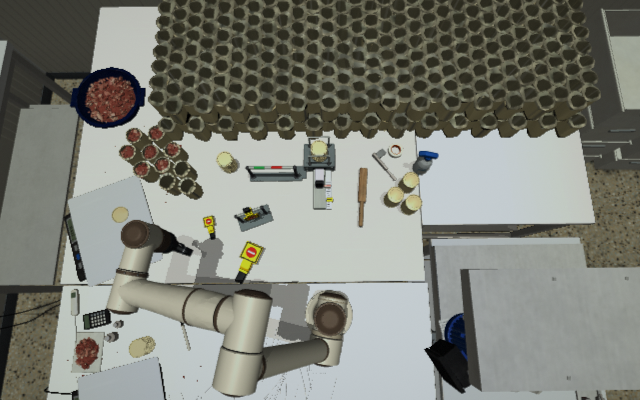

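View pics/wrist0.png

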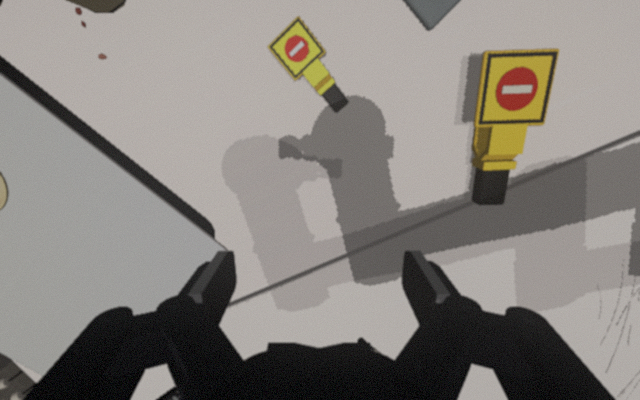

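Look-alikes: the small tag lying flat (top ≈209,226), the large tag lying flat (top ≈250,258), and the tag hanging on the stand (top ≈253,213; scene ≈243,180). The hanging one matches the middle size and the "on its stand" description, so I'll check it in a close crop.

Run:
```python
import cv2
a=cv2.imread('pics/top0.png');b=cv2.imread('pics/scene0.png')
cv2.imwrite('pics/t1.png',cv2.resize(a[130:245,200:345],None,fx=5.5,fy=5,interpolation=cv2.INTER_CUBIC)) 
cv2.imwrite('pics/s1.png',cv2.resize(b[130:240,220:380],None,fx=5,fy=5,interpolation=cv2.INTER_CUBIC))
```

```text
(no output)
```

View pics/t1.png

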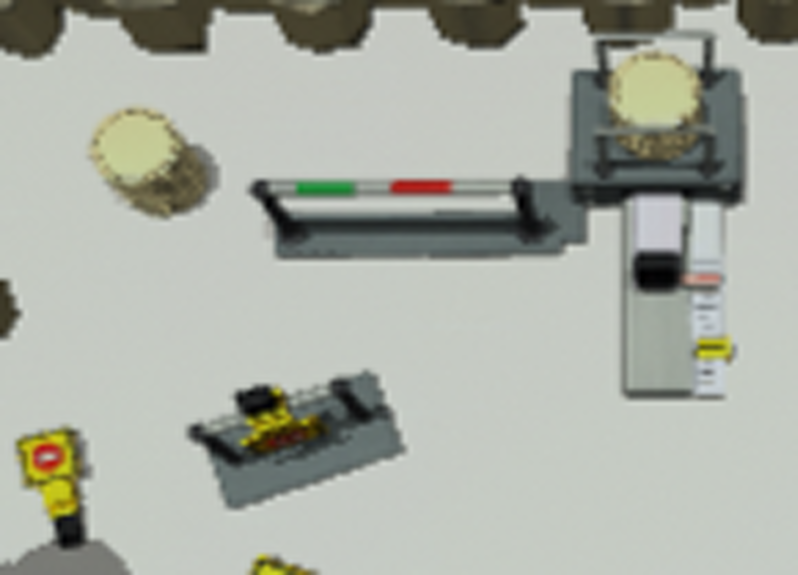

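View pics/s1.png

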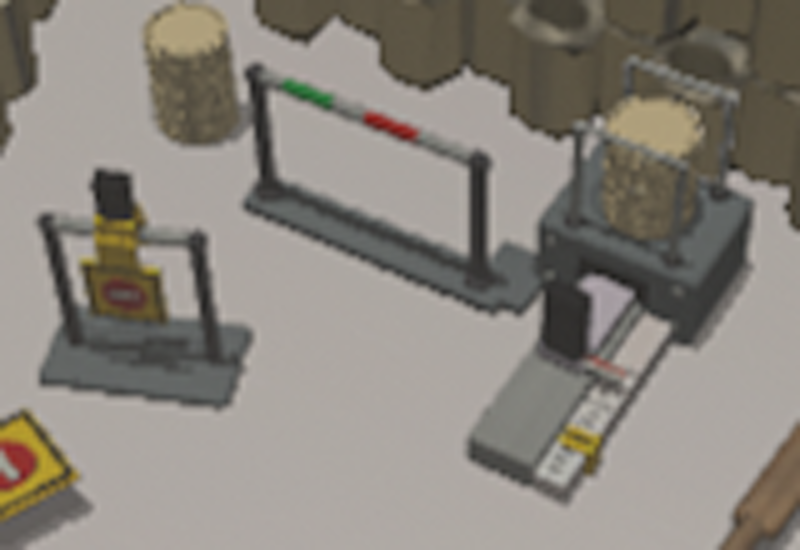

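```bash
cat > h.py <<'E'
import numpy as np, cv2
from scipy.spatial.transform import Rotation as R
from bench import *
def ray(n,u,v,pose=None):
    c=calibration(n); d=np.array([(u-c['cx'])/c['fx'],-(v-c['cy'])/c['fy'],-1.])
    if n=='wrist':
        H=c['hand_eye'];p,q=pose;M=R.from_quat(q).as_matrix()
        return p+M@H[:3,3], M@(H[:3,:3]@d)
    q=R.from_quat(c['rotation']).as_matrix()
    return np.array(c['position']),q@d
def atz(n,u,v,z,pose=None):
    o,d=ray(n,u,v,pose); return o+d*(z-o[2])/d[2]
def proj(n,P,pose=None):
    c=calibration(n);P=np.asarray(P,float)
    if n=='wrist':
        H=c['hand_eye'];M=R.from_quat(pose[1]).as_matrix()
        t=M.T@(P-pose[0]); x=H[:3,:3].T@(t-H[:3,3])
    else: x=R.from_quat(c['rotation']).as_matrix().T@(P-c['position'])
    return c['cx']+c['fx']*x[0]/-x[2], c['cy']-c['fy']*x[1]/-x[2]
def snap(name):
    s=read_state();pose=(s['position'],s['ee_rot'])
    im=get_image('wrist');cv2.imwrite(f'pics/{name}.png',im[:,:,::-1])
    np.savez(f'pics/{name}.npz',p=pose[0],q=pose[1]);return pose,im
def ld(name):
    z=np.load(f'pics/{name}.npz');return z['p'],z['q']
def tool(dw,q=None):
    q=read_state()['ee_rot'] if q is None else q
    return R.from_quat(q).as_matrix().T@np.asarray(dw)
E
python3 - <<'E'
from h import *
f=lambda u,v:((u+.5)/5.5-.5+200,(v+.5)/5-.5+130)
g=lambda u,v:((u+.5)/5-.5+220,(v+.5)/5-.5+130)
for n,uv,z in [('railL',(261,187),140),('railR',(522,187),140),('green',(325,187),140),('red',(421,187),140),('stL',(197,431),140),('stR',(343,386),140),('griptop',(262,399),195),('handle',(657,262),107),('ptr',(700,280),45),('mark',(713,349),33)]:
    print(n,atz('top',*f(*uv),z).round(1))
for n,uv,z in [('railL',(256,71),140),('railR',(480,158),140),('green',(306,93),140),('red',(391,127),140),('stL',(46,219),140),('stR',(198,239),140),('griptop',(113,177),195),('handle',(568,288),107),('ptr',(608,366),45),('mark',(582,438),33)]:
    print(n,atz('scene',*g(*uv),z).round(1))
s=read_state();print(R.from_quat(s['ee_rot']).as_matrix().round(3))
E
```

```text
railL [613.2 339.2 140. ]
railR [611.1 137.5 140. ]
green [612.7 289.7 140. ]
red [611.9 215.5 140. ]
stL [402.7 379.7 140. ]
stR [439.6 271.3 140. ]
griptop [417.7 320.6 195. ]
handle [553.3  34.  107. ]
ptr [ 5.54e+02 -4.00e-01  4.50e+01]
mark [493.4 -10.3  33. ]
railL [613.5 343.4 140. ]
railR [614.7 143.  140. ]
green [611.3 295.6 140. ]
red [610.8 218.5 140. ]
stL [402.7 384.1 140. ]
stR [440.6 277.2 140. ]
griptop [419.7 327.3 195. ]
handle [557.6  37.  107. ]
ptr [554.3  -1.   45. ]
mark [492.8 -11.8  33. ]
[[ 0.903 -0.43  -0.001]
 [-0.43  -0.903 -0.002]
 [ 0.     0.002 -1.   ]]
```

The hanging tag (scene crop 120,240) is the job's tag. Two cameras agree to about 5 mm. Moving above it for a wrist view.

Request:
{"api": "jog_arm", "payload": {
  "increments": [
    [0.03, 0.02, -0.06, 10],
    [0.07, 0.045, -0.08, 20],
    [0.12, 0.075, -0.08, 30],
    [0.165, 0.105, -0.08, 40],
    [0.21, 0.135, -0.08, 45.5],
    [0.239, 0.152, -0.08, 45.5],
    [0.239, 0.152, -0.08, 45.5],
    [0.239, 0.152, -0.08, 45.5],
    [0.239, 0.152, -0.08, 45.5]
  ],
  "hand": 1
}}

```text
clock: 1.27
position: [418.6, 324.6, 289.6]
ee_rot: [0.815, -0.58, 0.0, 0.001]
contact_force: [-0.3, 0.0, -0.3]
gripper_width: 85.2
```

Run:
```python
from h import *
pose,im=snap('w1');print(pose,read_state()['clock'],R.from_quat(pose[1]).as_matrix().round(3))
for n,P in [('grip',(418.5,324,195)),('stL',(402.7,382,140)),('stR',(440,274,140))]:print(n,proj('wrist',P,pose))
```

```text
(array([418.61464254, 324.59900846, 289.60876962]), array([ 8.14519706e-01, -5.80135008e-01,  1.35896029e-04,  1.00130202e-03])) 1.325 [[ 0.327 -0.945 -0.001]
 [-0.945 -0.327 -0.002]
 [ 0.001  0.001 -1.   ]]
grip (np.float64(319.4012571730194), np.float64(191.7190439136255))
stL (np.float64(315.8018656004968), np.float64(226.8291665139144))
stR (np.float64(315.5135080007175), np.float64(127.60772238848436))
```

View pics/w1.png

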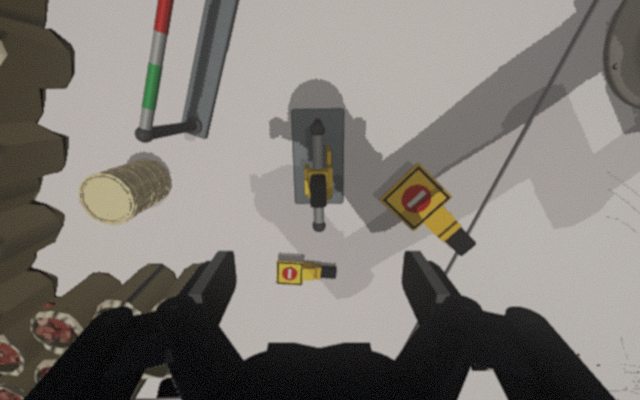

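Run:
```python
import cv2
a=cv2.imread('pics/w1.png')
cv2.imwrite('pics/w1c.png',cv2.resize(a[100:240,270:370],None,fx=4,fy=4,interpolation=cv2.INTER_CUBIC))
```

```text
(no output)
```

View pics/w1c.png

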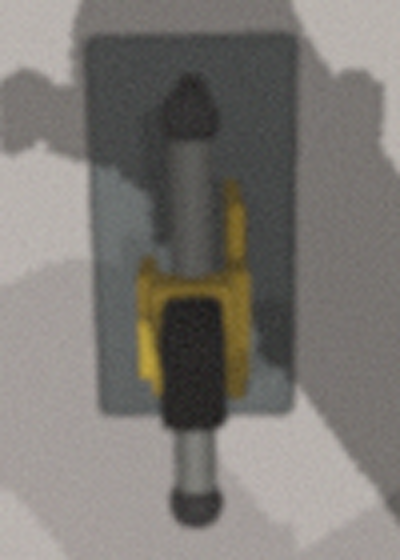

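Run:
```python
from h import *
p=ld('w1')
L=atz('wrist',318.9,226.6,140,p);Rr=atz('wrist',317.4,127.5,140,p)
print('stand',L,Rr,(L+Rr)/2,np.linalg.norm(L-Rr),np.degrees(np.arctan2(-(L-Rr)[0],(L-Rr)[1])))
e=atz('wrist',318.2,206.9,195,p);y=(L-Rr)/np.linalg.norm(L-Rr);g=e-13*y
print('edge',e,'grip c',g, 'near edge px',proj('wrist',g-13*y,p), proj('wrist',g-13*y-[0,0,36],p))
print('tool',tool([g[0]-p[0][0],g[1]-p[0][1],177-p[0][2]],p[1]))
o=(L+Rr)/2; print('along bar offset',(g-o)@y,'perp',(g-o)@[y[1],-y[0],0])
```

```text
stand [399.33862272 380.5280266  140.        ] [438.14763959 273.24185046 140.        ] [418.74313115 326.88493853 140.        ] 114.08971637355147 19.88676072337987
edge [414.63670402 338.63459625 195.        ] grip c [419.05881352 326.40982846 195.        ] near edge px (np.float64(317.78725058925306), np.float64(180.4248223269285)) (np.float64(317.85734357346905), np.float64(171.69435314661723))
tool [ -1.72190055  -1.17762627 112.60488269]
along bar offset -0.5541609472269186 perp 0.13524268367318468
```

Request:
{"api": "jog_arm", "payload": {
  "increments": [
    [-0.0017, -0.0012, 0.04, -0.8],
    [-0.0017, -0.0012, 0.075, -0.8],
    [-0.0017, -0.0012, 0.095, -0.8],
    [-0.0017, -0.0012, 0.11, -0.8],
    [-0.0017, -0.0012, 0.11, -0.8],
    [-0.0017, -0.0012, 0.11, -0.8]
  ]
}}

```text
clock: 2.08
position: [419.5, 327.1, 180.6]
ee_rot: [0.819, -0.574, 0.0, 0.0]
contact_force: [-0.1, 0.8, 0.6]
gripper_width: 85.2
```

Request:
{"api": "jog_arm", "payload": {
  "increments": [
    [0, 0, 0, 0],
    [0, 0, 0, 0],
    [0, 0, 0, 0],
    [0, 0, 0, 0],
    [0, 0, 0, 0],
    [0, 0, 0, 0]
  ],
  "hand": -1
}}

```text
clock: 2.82
position: [419.5, 327.1, 180.5]
ee_rot: [0.819, -0.574, 0.0, 0.0]
contact_force: [-0.0, 0.1, 0.3]
gripper_width: 0.1
```

Run:
```python
from h import *
pose,im=snap('w2');s=read_state();print(pose,s['clock'],s['gripper_width'],s['contact_force'])
```

```text
(array([419.48906164, 327.13943435, 180.53498206]), array([ 8.18751876e-01, -5.74147391e-01,  3.49630300e-04,  1.26110827e-04])) 2.875 0.16144433022990948 [-0.60979881  0.13483102  0.10673915]
```

View pics/w2.png

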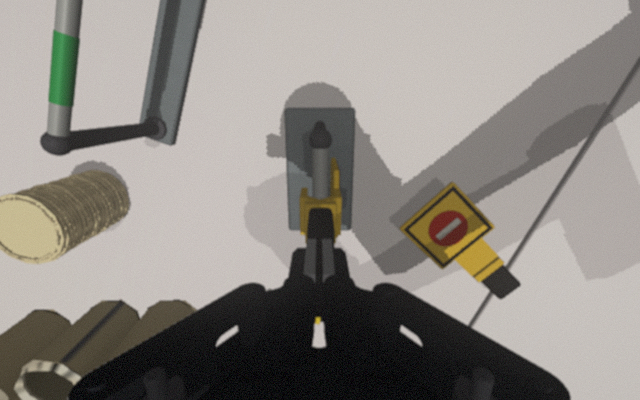

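Run:
```python
from h import *
a=cv2.imread('pics/w2.png');p=ld('w2')
cv2.imwrite('pics/w2c.png',cv2.resize(a[100:300,270:370],None,fx=3.5,fy=3,interpolation=cv2.INTER_CUBIC))
M=R.from_quat(p[1]).as_matrix()
for t in [(0,0,0),(0,0,17),(11,0,17),(-11,0,17),(0,0,-2)]: print(t,np.round(proj('wrist',p[0]+M@np.array(t,float),p),1))
for q in [(419.5,327.1,195),(419.5,327.1,159),(438.1,273.2,140),(399.3,380.5,140)]:print(q,np.round(proj('wrist',q,p),1))
```

```text
(0, 0, 0) [319.4 236.5]
(0, 0, 17) [319.4 225.5]
(11, 0, 17) [319.4 210.4]
(-11, 0, 17) [319.4 240.2]
(0, 0, -2) [319.4 237.9]
(419.5, 327.1, 195) [319.5 247.4]
(419.5, 327.1, 159) [319.4 222.9]
(438.1, 273.2, 140) [320.6 136.6]
(399.3, 380.5, 140) [320.3 278.2]
```

View pics/w2c.png

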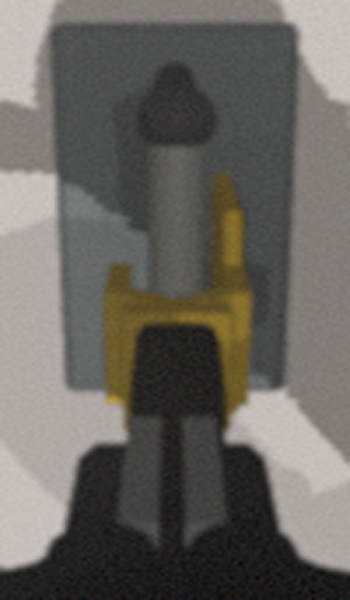

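Run:
```python
import bench;print([n for n in dir(bench) if not n.startswith('__')]); print(getattr(bench,'nose_length',None))
from h import *
a=cv2.imread('pics/w1.png')
cv2.imwrite('pics/w1d.png',cv2.resize(a[230:400,120:520],None,fx=2,fy=2,interpolation=cv2.INTER_CUBIC))
p=ld('w1');M=R.from_quat(p[1]).as_matrix()
for z in (17,4,-10,-20,-30): print(z,[np.round(proj('wrist',p[0]+M@np.array(t,float),p),1) for t in [(11,42.6,z),(-11,42.6,z)]])
```

```text
['IKError', 'calibration', 'get_image', 'job_done', 'nose_length', 'read_state']
17.0
17 [array([383.1, 210.4]), array([380.9, 240.2])]
4 [array([387.5, 217.7]), array([385. , 249.2])]
-10 [array([393. , 226.8]), array([390.1, 260.4])]
-20 [array([397.4, 234.3]), array([394.2, 269.5])]
-30 [array([402.5, 242.7]), array([398.8, 279.7])]
```

View pics/w1d.png

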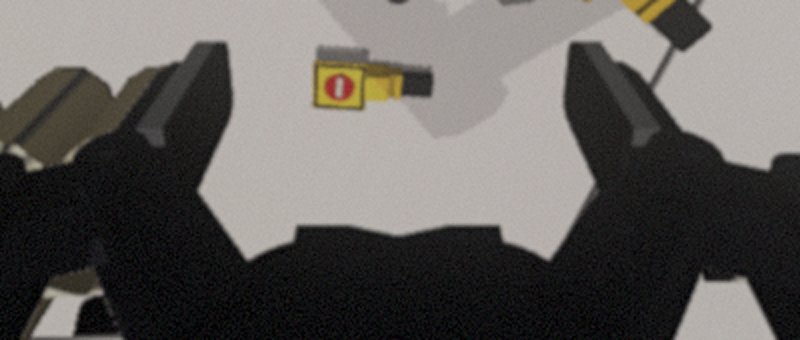

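Run:
```python
from h import *
a=get_image('scene')[:,:,::-1].copy();cv2.imwrite('pics/s2.png',a)
print(proj('scene',(419.5,327.1,180.5)),proj('scene',(419.5,327.1,163.5)),proj('scene',(419.5,327.1,195)))
cv2.imwrite('pics/s2c.png',cv2.resize(a[110:220,190:310],None,fx=5,fy=5,interpolation=cv2.INTER_CUBIC))
```

```text
(np.float64(242.8109152609702), np.float64(168.03210800386483)) (np.float64(243.47972508086895), np.float64(171.4662200013147)) (np.float64(242.2303586586637), np.float64(165.0511464003386))
```

View pics/s2c.png

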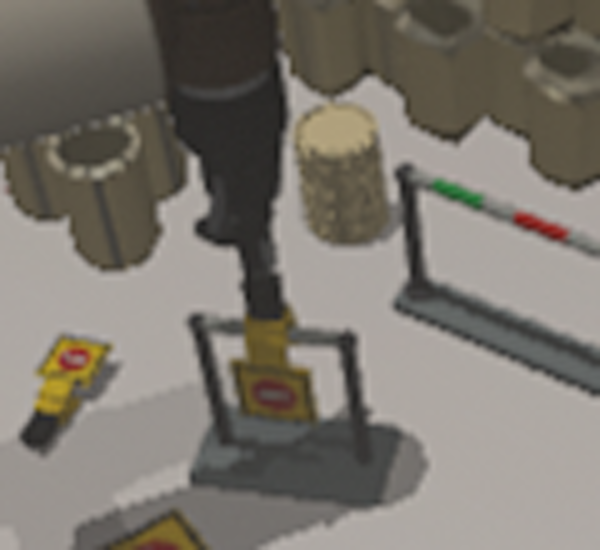

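The grip missed: the fingers shut to 0 mm. Wrist and scene pictures both show the fingertips about 37 mm higher along the tool than the stated TCP implies. The black block is still fully visible below them, and the tag hasn't moved. I'll reopen, go down by that amount and check.

Request:
{"api": "jog_arm", "payload": {
  "increments": [
    [0, 0, 0, 0],
    [0, 0, 0, 0],
    [0, 0, 0, 0],
    [0, 0, 0, 0],
    [0, 0, 0.01, 0],
    [0, 0, 0.02, 0],
    [0, 0, 0.03, 0],
    [0, 0, 0.036, 0],
    [0, 0, 0.036, 0]
  ],
  "hand": 1
}}

```text
clock: 4.05
position: [419.3, 326.8, 143.9]
ee_rot: [0.819, -0.574, 0.0, 0.001]
contact_force: [0.2, 0.2, -0.1]
gripper_width: 85.5
```

Run:
```python
from h import *
pose,im=snap('w3');s=read_state();print(pose,s['clock'],s['gripper_width'],s['contact_force'])
```

```text
(array([419.31613405, 326.84296559, 143.85848847]), array([ 8.18762359e-01, -5.74131921e-01,  3.44509536e-04,  7.86230230e-04])) 4.1 85.15550214058204 [-0.43355936  0.45079969 -0.10111009]
```

View pics/w3.png

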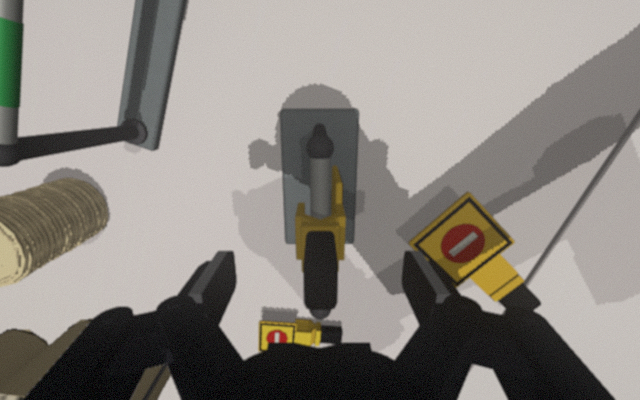

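Request:
{"api": "jog_arm", "payload": {
  "increments": [
    [0, 0, 0, 0],
    [0, 0, 0, 0],
    [0, 0, 0, 0],
    [0, 0, 0, 0],
    [0, 0, 0, 0],
    [0, 0, 0, 0]
  ],
  "hand": -1
}}

```text
clock: 4.85
position: [419.2, 327.0, 144.6]
ee_rot: [0.819, -0.574, 0.0, 0.001]
contact_force: [-3.2, 0.7, 4.8]
gripper_width: 15.1
```

Run:
```python
from h import *
pose,im=snap('w4');s=read_state();print(pose,s['clock'],s['gripper_width'],s['contact_force'])
```

```text
(array([419.20259121, 326.96037797, 144.6394624 ]), array([ 8.18807119e-01, -5.74068357e-01,  2.97842104e-04,  5.78674662e-04])) 4.9 15.059277008477833 [-4.68022141 -0.80886628  5.67371259]
```

View pics/w4.png

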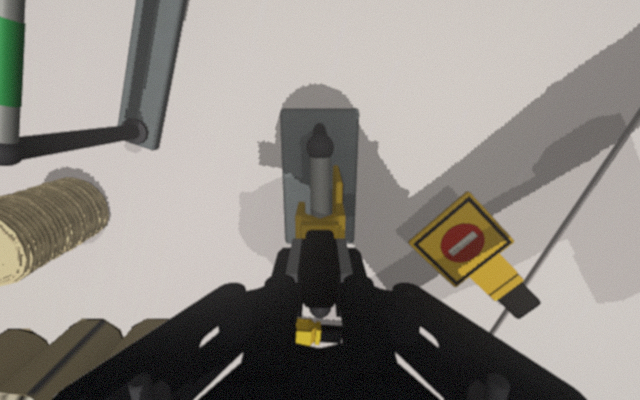

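Now gripped (15.1 mm opening), with TCP z ≈144.6 for a seated tag. Next: lift straight up 105 mm, then over to a viewing spot in front of the rail, turning square to it.

Request:
{"api": "jog_arm", "payload": {
  "increments": [
    [0, 0, -0.03, 0],
    [0, 0, -0.07, 0],
    [0, 0, -0.105, 0],
    [0, 0, -0.105, 0],
    [0.02, -0.03, -0.105, 5],
    [0.04, -0.06, -0.105, 10],
    [0.06, -0.085, -0.105, 15],
    [0.079, -0.11, -0.105, 19.9],
    [0.079, -0.11, -0.105, 19.9],
    [0.079, -0.11, -0.105, 19.9]
  ]
}}

```text
clock: 6.15
position: [549.0, 290.0, 248.0]
ee_rot: [0.707, -0.707, 0.0, 0.002]
contact_force: [0.0, 0.2, -0.2]
gripper_width: 15.0
```

Run:
```python
from h import *
pose,im=snap('w5');s=read_state();print(pose,s['clock'],s['gripper_width'],s['contact_force'])
```

```text
(array([548.95132171, 290.04596338, 248.02267757]), array([ 7.07369206e-01, -7.06842013e-01,  7.69019834e-05,  1.78013479e-03])) 6.2 14.966281151392826 [-0.68364792 -0.23068193 -1.33200144]
```

View pics/w5.png

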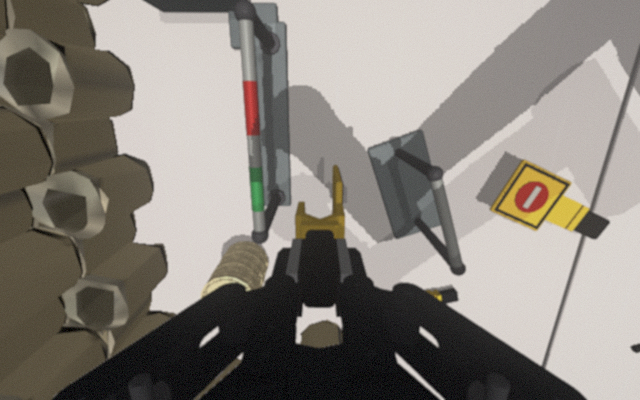

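Run:
```python
from h import *
a=cv2.imread('pics/w5.png')
cv2.imwrite('pics/w5c.png',cv2.resize(a[0:250,220:370],None,fx=3.2,fy=2.4,interpolation=cv2.INTER_CUBIC))
cv2.imwrite('pics/w5d.png',cv2.resize(a[60:240,230:350],None,fx=5,fy=3.3,interpolation=cv2.INTER_CUBIC))
```

```text
(no output)
```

View pics/w5c.png

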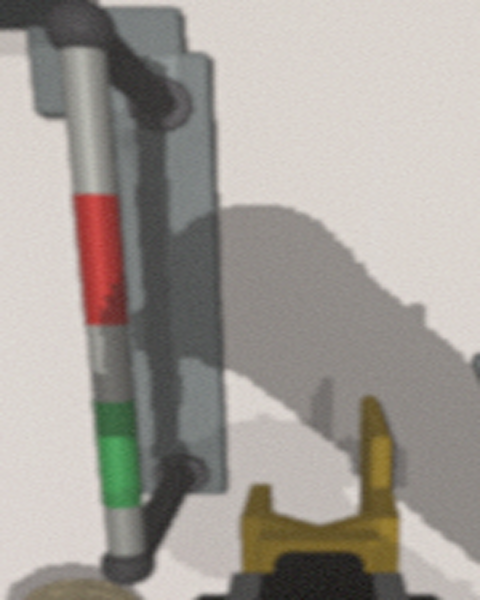

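View pics/w5d.png

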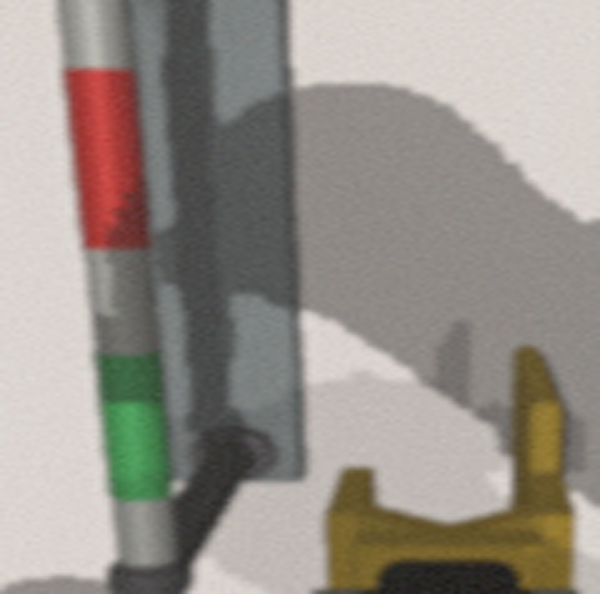

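Run:
```python
from h import *
p=ld('w5')
f=lambda u,v:((u+.5)/5-.5+230,(v+.5)/3.3-.5+60)
g=lambda u,v:((u+.5)/3.2-.5+220,(v+.5)/2.4-.5)
P=[]
for n,uv in [('redR',(100,70)),('redL',(116,247)),('grR',(128.5,355)),('grL',(140,498))]:
    w=atz('wrist',*f(*uv),140,p);P.append(w);print(n,w.round(1))
print('red',((P[0]+P[1])/2).round(1),'green',((P[2]+P[3])/2).round(1))
b=[atz('wrist',*g(*uv),140,p) for uv in [(78,25),(129,567)]]
print(b, np.linalg.norm(b[0]-b[1]))
d=b[1]-b[0];print('yaw',np.degrees(np.arctan2(-d[0],d[1])))
d=P[3]-P[0];print('yaw',np.degrees(np.arctan2(-d[0],d[1])))
print(R.from_quat(p[1]).as_matrix().round(4))
```

```text
redR [609.8 192.2 140. ]
redL [610.2 238.3 140. ]
grR [609.9 269.1 140. ]
grL [610.6 313.4 140. ]
red [610.  215.3 140. ] green [610.3 291.3 140. ]
[array([610.47496269, 138.25701699, 140.        ]), array([609.91940724, 341.42937305, 140.        ])] 203.17311561548206
yaw 0.15666946065264659
yaw -0.3556115447062988
[[ 7.0e-04 -1.0e+00 -2.4e-03]
 [-1.0e+00 -7.0e-04 -2.6e-03]
 [ 2.6e-03  2.4e-03 -1.0e+00]]
```

Request:
{"api": "jog_arm", "payload": {
  "increments": [
    [-0.0014, -0.03, -0.002, 0],
    [-0.0014, -0.0614, -0.002, 0],
    [-0.0014, -0.0614, 0, 0],
    [-0.0014, -0.0614, 0.03, 0],
    [-0.0014, -0.0614, 0.055, 0],
    [-0.0014, -0.0614, 0.06, 0],
    [-0.0014, -0.0614, 0.06, 0]
  ]
}}

```text
clock: 7.08
position: [609.8, 292.1, 189.3]
ee_rot: [0.708, -0.706, 0.0, 0.001]
contact_force: [1.3, 0.6, -0.9]
gripper_width: 15.3
```

Run:
```python
from h import *
pose,im=snap('w6');s=read_state();print(pose,s['clock'],s['gripper_width'],s['contact_force'])
cv2.imwrite('pics/w6c.png',cv2.resize(im[100:330,220:420,::-1],None,fx=3,fy=2.6,interpolation=cv2.INTER_CUBIC))
```

```text
(array([609.78551292, 292.05374318, 189.3188852 ]), array([ 7.07943739e-01, -7.06267957e-01,  4.14721157e-04,  1.03110498e-03])) 7.125 14.906330884321841 [ 0.70485044  0.42596715 -1.40665737]
```

View pics/w6c.png

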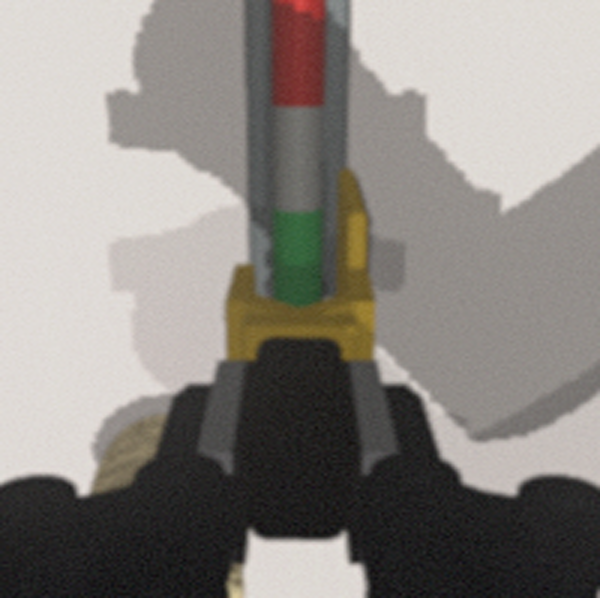

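The V of the tag's hook (crop 300,300) is centred over the rail, with green beneath. Lowering.

Request:
{"api": "jog_arm", "payload": {
  "increments": [
    [0, 0, 0.02, 0],
    [0, 0, 0.033, 0],
    [0, 0, 0.04, 0],
    [0, 0, 0.0435, 0],
    [0, 0, 0.0435, 0],
    [0, 0, 0.0435, 0]
  ]
}}

```text
clock: 7.88
position: [610.6, 292.3, 147.1]
ee_rot: [0.708, -0.706, 0.001, -0.0]
contact_force: [0.1, 0.5, -1.5]
gripper_width: 15.3
```

Run:
```python
from h import *
pose,im=snap('w7');s=read_state();print(pose,s['clock'],s['gripper_width'],s['contact_force'])
cv2.imwrite('pics/w7c.png',cv2.resize(im[0:300,220:420,::-1],None,fx=3,fy=2,interpolation=cv2.INTER_CUBIC))
```

```text
(array([610.61868623, 292.32181565, 147.10914161]), array([ 7.07918330e-01, -7.06293911e-01,  7.09089729e-04, -2.16825857e-04])) 7.925 14.984822571012812 [-0.47580033  0.35529466 -0.91406677]
```

View pics/w7c.png

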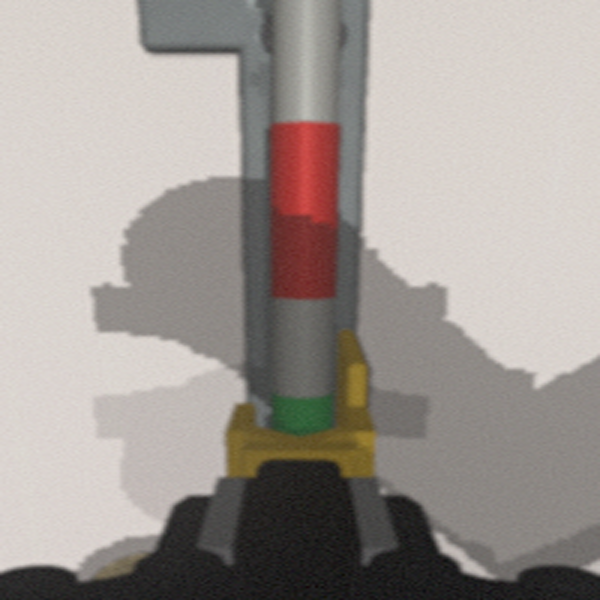

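Request:
{"api": "jog_arm", "payload": {
  "increments": [
    [0, 0, 0.002, 0],
    [0, 0, 0.002, 0],
    [0, 0, 0.0025, 0]
  ]
}}

```text
clock: 8.3
position: [610.7, 292.4, 145.2]
ee_rot: [0.708, -0.706, 0.001, -0.0]
contact_force: [-1.2, -0.0, 3.0]
gripper_width: 15.2
```

Run:
```python
from h import *
p=ld('w7')
P=[atz('wrist',u,v,140,p) for u,v in [(321.5,60.8),(321,148.3),(320.5,197.7)]]
for z in P:print(z.round(1))
s=read_state();print(s['clock'],s['position'],s['contact_force'])
```

```text
[609.8 191.5 140. ]
[609.8 238.6 140. ]
[610.  269.3 140. ]
8.3 [610.67707124 292.41678419 145.22627043] [-1.21597226 -0.0476168   3.01469635]
```

Seated on green (3 N upward contact). The red band's centre is at y≈215.2. Sliding −76.8 mm in y.

Request:
{"api": "jog_arm", "payload": {
  "increments": [
    [0.008, 0, 0, 0],
    [0.018, 0, 0, 0],
    [0.028, 0, 0, 0],
    [0.038, 0, 0, 0],
    [0.048, 0, 0, 0],
    [0.058, 0, 0, 0],
    [0.067, 0, 0, 0],
    [0.074, 0, 0, 0],
    [0.0768, 0, 0, 0],
    [0.0768, 0, 0, 0]
  ]
}}

```text
clock: 9.55
position: [610.7, 215.1, 145.4]
ee_rot: [0.708, -0.706, 0.001, -0.0]
contact_force: [-3.4, -0.0, 2.5]
gripper_width: 15.4
```

Run:
```python
from h import *
pose,im=snap('w8');s=read_state();print(pose,s['clock'],s['gripper_width'],s['contact_force'])
cv2.imwrite('pics/w8c.png',cv2.resize(im[130:300,250:390,::-1],None,fx=4,fy=3.4,interpolation=cv2.INTER_CUBIC))
a=get_image('top')[:,:,::-1]
cv2.imwrite('pics/t8c.png',cv2.resize(a[130:245,200:345],None,fx=5.5,fy=5,interpolation=cv2.INTER_CUBIC))
```

```text
(array([610.74358589, 215.14737211, 145.41277355]), array([ 7.08011005e-01, -7.06200733e-01,  9.70123044e-04, -1.07815713e-05])) 9.6 15.231253007644572 [-2.70252542  0.53184552  1.81964237]
```

View pics/w8c.png

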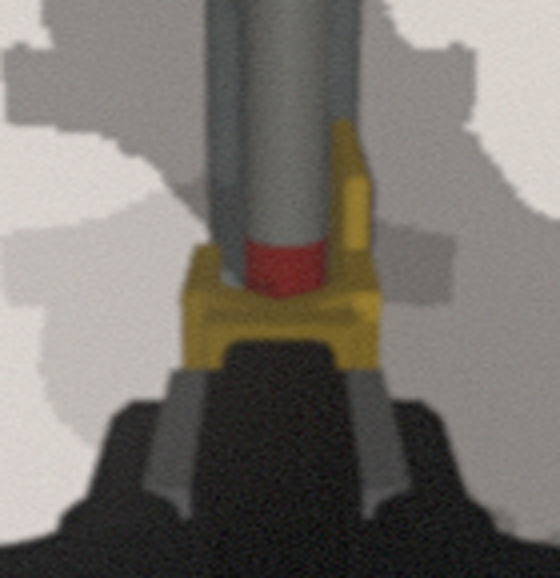

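View pics/t8c.png

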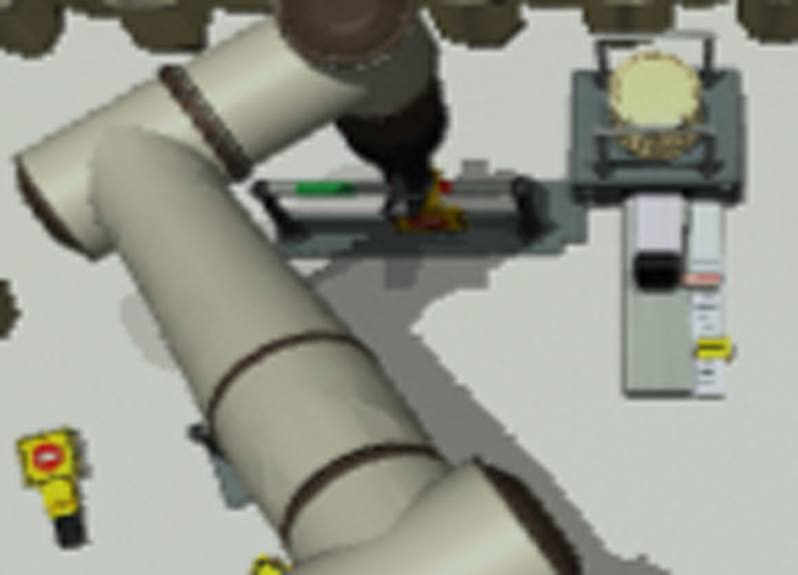

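Run:
```python
from h import *
p=ld('w8')
f=lambda u,v:((u+.5)/4-.5+250,(v+.5)/3.4-.5+130)
print('red edge',atz('wrist',*f(286,243),140,p)); 
for z in (155,159,163): print('shoulder near edge',z,atz('wrist',*f(282,366),z,p))
print('roof apex near',atz('wrist',*f(282,296),148,p))
print('plate near edge z',atz('wrist',*f(343,122),120,p))
```

```text
red edge [609.75546787 193.81681929 140.        ]
shoulder near edge 155 [610.34615028 211.20381397 155.        ]
shoulder near edge 159 [610.36496601 209.26438795 159.        ]
shoulder near edge 163 [610.38378173 207.32496194 163.        ]
roof apex near [610.36796102 200.98964365 148.        ]
plate near edge z [600.23990006 175.55379582 120.        ]
```

Request:
{"api": "jog_arm", "payload": {
  "increments": [
    [0, 0, 0, 0],
    [0, 0, 0, 0],
    [0, 0, 0, 0],
    [0, 0, 0, 0]
  ],
  "hand": 0.2
}}

```text
clock: 10.15
position: [610.9, 215.2, 145.3]
ee_rot: [0.708, -0.706, 0.001, 0.0]
contact_force: [-0.4, 0.6, 0.2]
gripper_width: 51.1
```

Request:
{"api": "jog_arm", "payload": {
  "increments": [
    [0, 0, -0.02, 0],
    [0, 0, -0.05, 0],
    [0, 0, -0.08, 0],
    [0, 0, -0.1, 0],
    [0, 0, -0.1, 0]
  ]
}}

```text
clock: 10.78
position: [611.6, 215.7, 247.3]
ee_rot: [0.708, -0.706, 0.002, -0.002]
contact_force: [0.1, -0.0, -0.0]
gripper_width: 51.4
```

Run:
```python
from h import *
pose,im=snap('w9');s=read_state();print(pose,s['clock'],s['gripper_width'],s['contact_force'])
```

```text
(array([611.61191077, 215.73328487, 247.3082954 ]), array([ 0.70812422, -0.70608278,  0.00176503, -0.00201802])) 10.825 51.624537046205276 [ 0.21678425  0.75202536 -0.91653688]
```

View pics/w9.png

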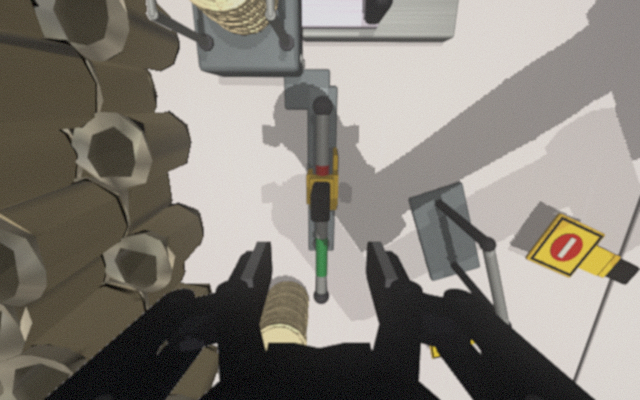

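Run:
```python
import cv2
a=cv2.imread('pics/w9.png')
cv2.imwrite('pics/w9c.png',cv2.resize(a[130:310,280:360],None,fx=5,fy=3.3,interpolation=cv2.INTER_CUBIC))
```

View pics/w9c.png

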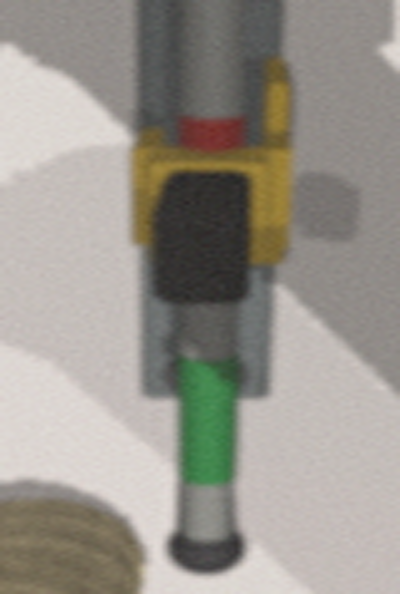

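Run:
```python
from h import *
p=ld('w9')
f=lambda u,v:((u+.5)/5-.5+280,(v+.5)/3.3-.5+130)
e=atz('wrist',*f(201,301),195,p);print('block far edge -> centre y',e,e[1]-13)
r=atz('wrist',*f(212,118),140,p);g1=atz('wrist',*f(209,362),140,p);g2=atz('wrist',*f(209,486),140,p)
print('redR',r,'c',r[1]+23,'green',g1,g2,'c',(g1+g2)/2)
print(atz('wrist',*f(213,150),148.5,p)[1]+15)
# static-cam: handle/mark
im=cv2.imread('pics/t8c.png')
s=cv2.imread('pics/scene0.png');cv2.imwrite('pics/s0d.png',cv2.resize(s[175:235,310:375],None,fx=10,fy=10,interpolation=cv2.INTER_CUBIC))
```

```text
block far edge -> centre y [611.44854851 227.27412178 195.        ] 214.2741217769019
redR [609.61299186 193.18136088 140.        ] c 216.18136088493748 green [609.73994403 271.03294212 140.        ] [609.48255182 316.04520087 140.        ] c [609.61124792 293.5390715  140.        ]
215.60132937810852
```

Request:
{"api": "jog_arm", "payload": {
  "increments": [
    [0.02, 0.01, 0, 0],
    [0.05, 0.02, 0, 0],
    [0.08, 0.03, 0, 0],
    [0.11, 0.045, 0, 0],
    [0.14, 0.055, 0, 0],
    [0.165, 0.063, 0, 0],
    [0.181, 0.066, 0, 0],
    [0.181, 0.066, 0, 0],
    [0.181, 0.066, 0, 0]
  ]
}}

```text
clock: 11.95
position: [545.6, 34.7, 245.3]
ee_rot: [0.708, -0.706, 0.001, -0.001]
contact_force: [0.7, -0.5, 0.3]
gripper_width: 51.3
```

Run:
```python
from h import *
pose,im=snap('w10');s=read_state();print(pose,s['clock'],s['gripper_width'],s['contact_force'])
cv2.imwrite('pics/w10c.png',cv2.resize(im[90:290,230:430,::-1],None,fx=3.9,fy=3,interpolation=cv2.INTER_CUBIC))
```

```text
(array([545.62927926,  34.72057067, 245.29835751]), array([ 7.08120416e-01, -7.06090726e-01,  1.02779126e-03, -5.53275291e-04])) 12.0 51.03713336289558 [0.67142137 0.08043653 0.19128593]
```

View pics/w10.png

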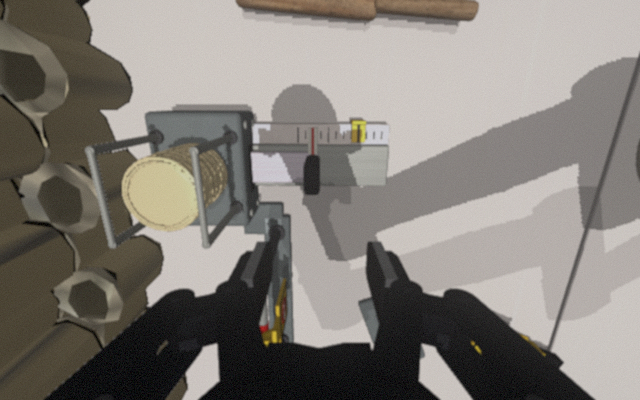

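View pics/w10c.png

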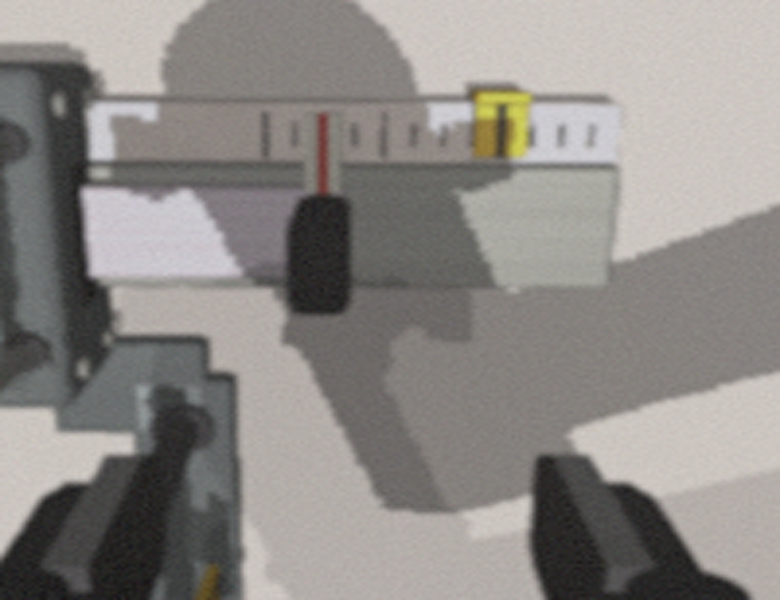

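Run:
```python
from h import *
p=ld('w10')
f=lambda u,v:((u+.5)/3.9-.5+230,(v+.5)/3-.5+90)
for z in (30,33,36,40):
    a=atz('wrist',*f(323,118),z,p);a2=atz('wrist',*f(324,190),z,p);b=atz('wrist',*f(502,105),z,p);b2=atz('wrist',*f(501,154),z,p)
    print(z,'ptr',a.round(1),a2.round(1),'mark',b.round(1),b2.round(1))
# bed: front edge right side & ledge
for uv in [(617,163),(605,287),(84,287)]:print('bed',atz('wrist',*f(*uv),30,p).round(1))
h=atz('wrist',*f(320,311),107,p);print('handle far edge',h,'centre',h[1]-18)
print([atz('wrist',*f(u,300),107,p)[0].round(1) for u in (290,350)])
```

```text
30 ptr [554.8 -12.9  30. ] [554.6  17.9  30. ] mark [496.2 -18.5  30. ] [495.6   2.1  30. ]
33 ptr [554.8 -13.2  33. ] [554.5  17.4  33. ] mark [496.6 -18.7  33. ] [496.    1.7  33. ]
36 ptr [554.7 -13.4  36. ] [554.5  16.9  36. ] mark [497.  -18.9  36. ] [496.4   1.4  36. ]
40 ptr [554.6 -13.8  40. ] [554.4  16.3  40. ] mark [497.5 -19.2  40. ] [496.9   0.9  40. ]
bed [456.7   5.9  30. ]
bed [456.6  61.7  30. ]
bed [638.7  62.4  30. ]
handle far edge [554.11744468  49.59748929 107.        ] centre 31.597489294013506
[np.float64(562.5), np.float64(545.7)]
```

Pointer red line at x≈554.5 (crop 323,150), mark's black line at ≈496.3 (crop 502,130), so the pull is ≈58 mm. Going down over the handle.

Request:
{"api": "jog_arm", "payload": {
  "increments": [
    [0.0007, -0.0088, 0.03, 0],
    [0.0007, -0.0088, 0.07, 0],
    [0.0007, -0.0088, 0.11, 0],
    [0.0007, -0.0088, 0.14, 0],
    [0.0007, -0.0088, 0.16, 0],
    [0.0007, -0.0088, 0.175, 0],
    [0.0007, -0.0088, 0.188, 0],
    [0.0007, -0.0088, 0.198, 0],
    [0.0007, -0.0088, 0.198, 0],
    [0.0007, -0.0088, 0.198, 0]
  ]
}}

```text
clock: 13.25
position: [555.4, 34.2, 47.9]
ee_rot: [0.708, -0.706, 0.001, -0.001]
contact_force: [-0.1, 0.2, 0.5]
gripper_width: 51.3
```

Run:
```python
from h import *
pose,im=snap('w11');s=read_state();print(pose,s['clock'],s['gripper_width'],s['contact_force'])
```

```text
(array([555.35074777,  34.19913485,  47.85780051]), array([ 0.70830218, -0.70590735,  0.00134769, -0.0010138 ])) 13.3 51.23694612647631 [-0.61891408  0.13215408  0.28531429]
```

View pics/w11.png

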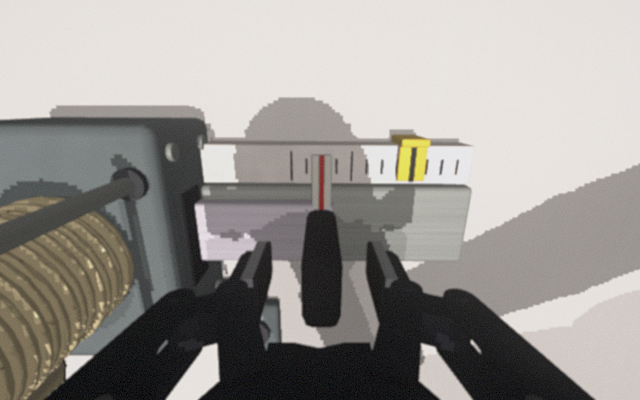

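Handle (u≈321) is centred between the fingers; closing.

Request:
{"api": "jog_arm", "payload": {
  "increments": [
    [0, 0, 0, 0],
    [0, 0, 0, 0],
    [0, 0, 0, 0],
    [0, 0, 0, 0],
    [0, 0, 0, 0]
  ],
  "hand": -1
}}

```text
clock: 13.92
position: [554.3, 34.1, 48.5]
ee_rot: [0.708, -0.706, 0.001, -0.0]
contact_force: [-3.7, 1.7, 4.7]
gripper_width: 17.5
```

Run:
```python
from h import *
pose,im=snap('w12');s=read_state();print(pose,s['clock'],s['gripper_width'],s['contact_force'])
cv2.imwrite('pics/w12c.png',cv2.resize(im[120:300,240:440,::-1],None,fx=3.9,fy=3,interpolation=cv2.INTER_CUBIC))
```

```text
(array([554.29418222,  34.14633465,  48.53403664]), array([ 7.07934825e-01, -7.06277243e-01,  7.47159368e-04, -4.25284604e-04])) 13.975 17.35804135740585 [-3.76860092  1.63749134  5.17591462]
```

View pics/w12c.png

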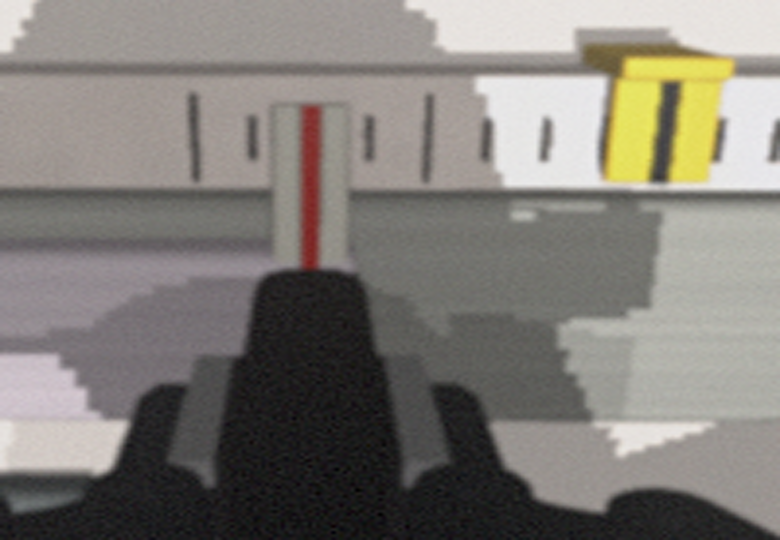

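Request:
{"api": "jog_arm", "payload": {
  "increments": [
    [0, 0.005, 0, 0],
    [0, 0.012, 0, 0],
    [0, 0.02, 0, 0],
    [0, 0.028, 0, 0],
    [0, 0.036, 0, 0],
    [0, 0.043, 0, 0],
    [0, 0.049, 0, 0],
    [0, 0.054, 0, 0],
    [0, 0.054, 0, 0],
    [0, 0.054, 0, 0]
  ]
}}

```text
clock: 15.22
position: [503.2, 34.4, 48.6]
ee_rot: [0.708, -0.706, 0.002, -0.003]
contact_force: [9.9, -3.3, -7.1]
gripper_width: 17.7
```

Run:
```python
from h import *
pose,im=snap('w13');s=read_state();print(pose,s['clock'],s['gripper_width'],s['contact_force'])
cv2.imwrite('pics/w13c.png',cv2.resize(im[120:240,260:380,::-1],None,fx=6,fy=5,interpolation=cv2.INTER_CUBIC))
```

```text
(array([503.2403905 ,  34.36938604,  48.58577873]), array([ 0.70799052, -0.70621236,  0.00244683, -0.00274516])) 15.275 17.458382941953893 [ 9.85185671 -2.51512779 -7.12162216]
```

View pics/w13c.png

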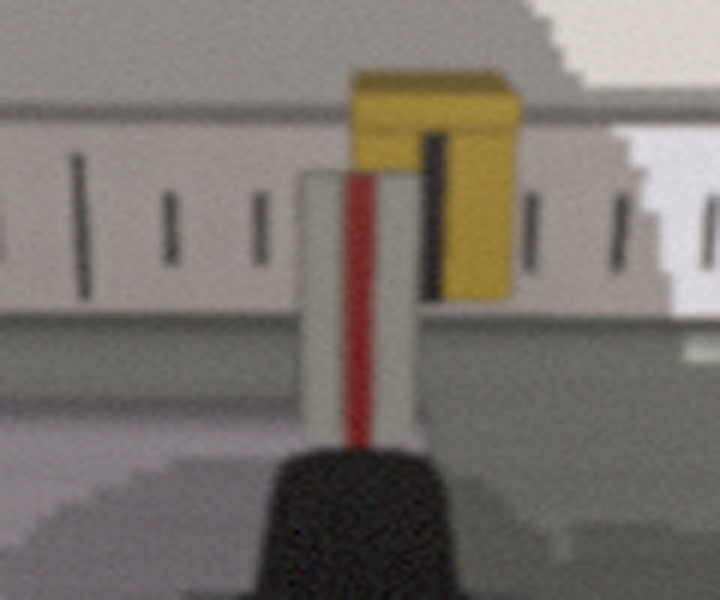

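Run:
```python
from h import *
p=ld('w13')
f=lambda u,v:((u+.5)/6-.5+260,(v+.5)/5-.5+120)
for z in (31,34,37):print(z,atz('wrist',*f(433,210),z,p).round(1),atz('wrist',*f(360,260),z,p).round(1),atz('wrist',*f(80,230),z,p).round(1),atz('wrist',*f(530,230),z,p).round(1))
```

```text
31 [495.6  -9.4  31. ] [503.4  -2.8  31. ] [533.2  -6.6  31. ] [485.3  -6.8  31. ]
34 [495.8  -9.9  34. ] [503.3  -3.5  34. ] [532.7  -7.3  34. ] [485.6  -7.5  34. ]
37 [495.9 -10.5  37. ] [503.3  -4.2  37. ] [532.2  -7.9  37. ] [485.9  -8.1  37. ]
```

Request:
{"api": "jog_arm", "payload": {
  "increments": [
    [0, 0.005, 0, 0],
    [0, 0.008, 0, 0],
    [0, 0.01, 0, 0],
    [0, 0.0105, 0, 0],
    [0, 0.0105, 0, 0],
    [0, 0.0105, 0, 0],
    [0, 0.0105, 0, 0]
  ]
}}

```text
clock: 16.15
position: [495.4, 34.4, 48.6]
ee_rot: [0.708, -0.706, 0.004, -0.004]
contact_force: [10.8, -3.6, -7.5]
gripper_width: 17.1
```

Run:
```python
from h import *
pose,im=snap('w14');s=read_state();print(pose,s['clock'],s['gripper_width'],s['contact_force'])
cv2.imwrite('pics/w14c.png',cv2.resize(im[120:240,260:380,::-1],None,fx=6,fy=5,interpolation=cv2.INTER_CUBIC))
```

```text
(array([495.43188222,  34.39214777,  48.60542525]), array([ 0.70809377, -0.70609389,  0.00394252, -0.00436946])) 16.2 17.32621679846485 [10.25381417 -3.44498754 -5.60786113]
```

View pics/w14c.png

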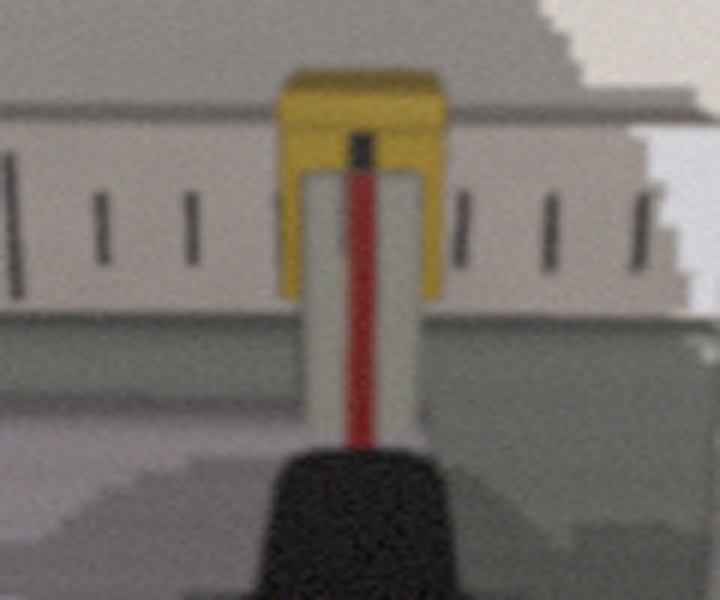

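Red line and black line coincide (crop 362,170). Checking the tag and that the hold is steady before handing in.

Request:
{"api": "jog_arm", "payload": {
  "increments": [
    [0, 0.0027, 0, 0],
    [0, 0.0027, 0, 0],
    [0, 0.0027, 0, 0],
    [0, 0.0027, 0, 0]
  ]
}}

```text
clock: 16.7
position: [495.1, 34.4, 48.6]
ee_rot: [0.708, -0.706, 0.005, -0.006]
contact_force: [11.2, -2.5, -5.4]
gripper_width: 17.1
```

Run:
```python
from h import *
pose,im=snap('w15');s=read_state();print(pose,s['clock'],s['gripper_width'],s['contact_force'],s['joint_vel'].round(3))
a=cv2.resize(im[120:240,260:380,::-1],(400,400),interpolation=cv2.INTER_CUBIC)
b=cv2.resize(get_image('scene')[130:210,240:320,::-1],(400,400),interpolation=cv2.INTER_CUBIC)
cv2.imwrite('pics/f.png',np.hstack([a,b]))
```

```text
(array([495.12965299,  34.39165337,  48.61136219]), array([ 0.70819215, -0.70597832,  0.00524397, -0.00556708])) 16.75 17.40679133584095 [11.54674863 -2.78817083 -5.93720309] [-0.    -0.002  0.    -0.002  0.001 -0.001]
```

View pics/f.png

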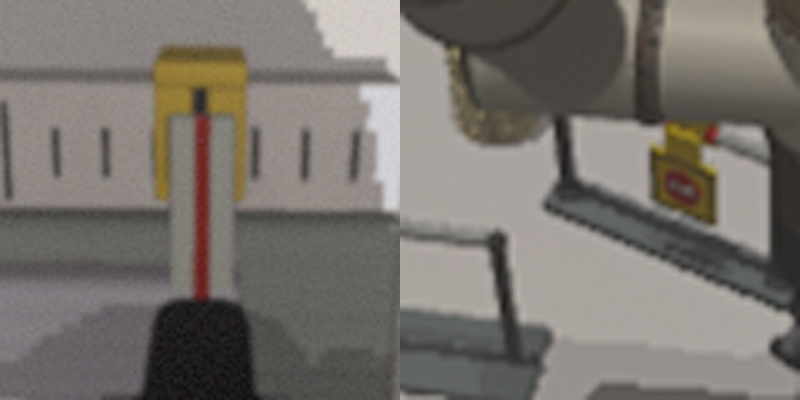

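```bash
python3 -c "
from bench import *
print(job_done())"
```

```text
the job is handed in; nothing more can be done
None
```

I hung the tag in the red band and pulled the slide to the mark, then handed the job in at about 16.8 s with the gripper still holding the handle. The hand-in gives no verdict, so the results below are from my own last checks.

**What I did:** I took the middle-sized tag from its stand, seated it on the green band and slid it along the rail to red, with the TCP staying at seated height throughout. After letting go and lifting clear, I gripped the slide's handle and pulled it out about 59 mm.

**Last checks:**
- **Tag:** it hangs upright on the rail. Just after release I measured its middle at y ≈ 214.3–215.6 mm and the red band's at ≈ 215.2–216.8 mm, within 2.5 mm against the 8 mm allowed. The final scene picture shows it still upright in the band, though the arm hides part of it.
- **Slide:** the red line and the black line coincide within about 0.5 mm. The wrist reads about 11 N along the pull, and the arm is at rest.
- **Other things on the table:** I saw nothing touched, but I did not measure their positions again at the end.

**What failed or disagreed:**
- **First grasp:** it closed on nothing. The fingertips sit about 37–40 mm farther back along the tool than the stated TCP and nose length imply; the wrist and scene pictures both showed this. I lowered the tool by about that much for both grasps.
- **Cameras:** the fixed cameras read about 2–3 mm farther out in x than the wrist camera, so I relied on the wrist camera.

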